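# Close up the packed tube crate

### The arm

A 7-joint arm with a two-finger parallel gripper is mounted at the origin on the work surface. World frame = base frame: x ahead of the robot, y to its left, z up, the work surface at z = 0. Lengths are in mm, angles in rad, forces in N, time in s.
With the tool pointing down it reaches from about 400 to 900 mm from the base axis. Payload 5.5 kg.
Tool frame: the origin (TCP) lies on the centre line of the jaws, within the pads' length; the fingertips stand 14 mm ahead of it and the grasp point (between the pads) lies 5 mm behind it (arm.tip_extent is the distance from the TCP to the fingertips, in mm); z points along the fingers, y is the line along which they close (so a half turn about z gives the same grasp; the last joint's range is limited). The gripper opens to 92 mm and grips with 3 to 60 N. Pads are 19 mm wide; open, the fingers measure 130 mm over their backs; the gripper's body (75 mm by 190 mm) begins 47 mm behind the grasp point.
Start: joints at [-1.019, 0.501, -0.427, 1.55, 0.221, 1.138, -0.21], TCP at [185.084, 623.092, 240.729] pointing down, gripper open.
Joint ranges: [-2.88, 2.88], [-0.31, 2.03], [-1.54, 1.56], [0.2, 2.42], [-1.41, 4.55], [0.19, 2.02], [-2.57, 2.57]. Speed limits (rad/s): [2.57, 2.57, 3.14, 3.14, 3.14, 3.14, 3.14].

### API

Orientations are given as a 3x3 rotation matrix whose columns are the frame's x, y, z axes.
In Python, from bench import arm gives the robot as it stands.
- The arm moves only by the shell command python3 -m creep 'ROWS'. ROWS is JSON, a list of rows, each a list of 7 numbers: the opening, from -1 (shut) to 1 (fully open), then the shift along the tool's x, y, z in m, then the turn, a rotation vector about the tool's x, y, z in degrees. A call has 1 to 5 rows; each row shifts and turns the commanded pose from where the row before left it, along the tool's axes as they then stand; what a row does not reach is not made up. A row lasts 1/12 s, in which the tool goes at most 41.7 mm and 7.16 degrees, less where a joint would pass 70% of its speed; a pose out of reach is approached as far as the arm can. A call with a gripper value outside its range is refused whole. The fingers move at their own pace and stop on an object; the grip force is fixed at half the most. Time passes only in rows, so rows that do not move let the fingers close. It gives the time, the measured TCP pose, the force, the opening and the grip force at its end, in the units of the state.
- arm.read_state(): the state, without advancing time (a new reading comes with each control period).
- arm.grab_frame(name): name is "side" or "top" or "wrist"; returns a dict with "frame" (480x640x3 uint8, red, green, blue), "fovy" (degrees; the focal length in pixels is half the picture's height over the tangent of half this angle, whatever the lens; pixels are square), "cx", "cy" (the principal point, pixels), "rvec" (rotation vector, rad) and "tvec" (3), from world to camera coordinates, as OpenCV has them; the wrist camera has in their place "tool_from_camera" (4x4, takes a point from camera to tool coordinates, whose origin is the TCP and whose axes are the flange's). Camera axes: x right, y down, z forward; pixel columns grow to the right and rows downward; lengths in mm; the calibration is good to about 2 mm. A picture is of the moment at which its call begins: read the wrist's pose just before it. There is no depth.
- arm.job_done(): hands the job in; it is judged then, once.
The state is a dict: "clock": time; "qpos": joint angles; "joint_vel": joint speeds; "effort": joint torques, N m; "tcp_pos": TCP position; "orientation": TCP orientation; "wrist_force": force on the tool from outside, world axes, zero at the start; "moment": the same for the moment, N m; "width": finger opening in mm; "gripper_force": force on a finger pad.
Only numpy, scipy, OpenCV 4.12 (cv2) and the standard library are available. Lean on these libraries where they do the work, as an engineer would, in place of code of your own. Each camera call takes 0.05 s, during which the arm holds its last target. There are 200 camera calls.

### The job

The crate of tubes is packed, but someone left a hand plane lying on the tubes. Take the plane off and set it gently, sole down, in the wide empty bay of the wooden tray; then lower the crate's lid until it is fully shut, without slamming it, and last fold the steel clamp bar over so that it lies flat on the shut lid. Leave the other things on the bench and the screwdriver in the tray where they are.

Things in the scene. Friction and masses are not known exactly. Their poses are not given: they have to be found in the camera images.
- crate: teal plastic crate, fixed to the bench, 200 (x) by 280 (y) by 120 mm high, walls 5 mm, packed with upright clear tubes that do not move, their tops 110 mm above the bench. Origin: centre of the underside, on the bench. The lid's hinge is on its +x side, the clamp on its -x side. It is turned about a quarter turn: its +x points roughly to world +y (within 0.2 rad).
- hinge_line (a point): middle of the lid's hinge line, fixed on the crate at crate (+100, 0, 120) mm; the line runs along the crate's y axis; axes as the crate's
- lid (a joint): lid angle, rad: 0 shut, 1.57 upright, at most 1.75. Teal slab 200 by 280 by 10 mm, starts open at 1.4 to 1.65. Shut, it lies on the rim, top 130 mm above the bench. A stiff hinge (0.7 N m) keeps it where it is left; 2 to 6 N near the free edge moves it.
- lid_edge (a point): middle of the lid's free edge, 200 mm from the hinge line, on the face that is on top when shut; moves with the lid
- clamp (a joint): clamp bar angle, rad: 0 folded flat on the shut lid, 1.57 upright, at most 2.2; starts at 1.75 to 2.1, leaning outwards away from the crate. Steel bar 85 long, 26 wide, 8 mm thick; a stiff pivot (0.12 N m) keeps it where it is left; 1.5 to 3 N near its tip swings it.
- clamp_pivot (a point): clamp pivot, fixed on the crate at crate (-112, 0, 134) mm; the bar turns about the crate's y axis here and, when folded, points to the crate's +x with its top 4 mm above this height
- clamp_tip (a point): free end of the clamp bar, on its centre line, 85 mm from the pivot; moves with it
- plane: block plane lying sole down on the tubes: dark steel body 160 (x) by 44 (y) by 28 mm high with straight sides, a sloping blade cap up to 55 mm high and a wooden knob up to 46 mm high at x = +55 mm. Origin: centre of the sole. About 0.5 kg, balanced within 10 mm of the origin. Its x lies along the crate's y within 0.35 rad.
- tray: low plywood tray fixed on the bench, 240 (x) by 200 (y) by 30 mm high, walls 6 mm, inner floor 6 mm above the bench. A wall 30 mm high along x at y = -42 mm parts a wide empty bay (+y) from a narrow bay with a screwdriver. Origin at the centre of the underside.
- tray_bay (a point): centre of the wide bay's floor, 6 mm above the bench; the bay is 228 (x) by 133 (y) mm inside; axes as the tray's
- driver: screwdriver 180 mm long in the tray's narrow bay, bystander
- wrench: wrench 150 mm long lying on the bench between crate and tray, bystander
- spare: clear ribbed tube 60 mm across, 105 high, standing on the bench, bystander
- glue: white bottle 56 mm across, 160 high, bystander
- mug: white mug, 80 mm across, 90 high, bystander
- tape: black tape measure 65 by 35 by 60 mm high, bystander
There are look-alikes about, which are no part of the job. Of the things like the plane, leave any that is pink, red or turquoise; of the rest the larger one is meant.

How it is judged:
By the outcome, as a careful person would: the job done as asked, in the order asked, and still so for the second after the job is handed in, with the robot touching nothing.
It also fails if it takes over 72 s, if anything falls off the work surface, if the arm or the gripper's body presses on something with over 40 N, if the wrist force passes 120 N, or if a joint passes its speed limit or range.

## Working session

There is one attempt and no reset: what is moved stays moved. The work goes in short steps, Python scripts to look and compute and a shell command to move; the robot and the scene stay as the last step left them, time stands still between calls to the robot, and variables do not carry over. Pictures are saved under pics/ and viewed, at most 13 in all, crops included, and the job is handed in when it is done.

```bash
ls; mkdir -p pics
python3 - <<'E'
from bench import arm
import cv2,pickle
D={}
for n in("side","top","wrist"):
    s=arm.read_state();d=arm.grab_frame(n);d['state']=s;D[n]=d
    cv2.imwrite(f"pics/{n}0.png",d["frame"][...,::-1])
    print(n,{k:v for k,v in d.items() if k not in("frame","state")})
pickle.dump(D,open("d0.pkl","wb"))
print(s)
E
```

```text
pics
side {'fovy': 48.92776668480517, 'cx': 328.4536230679547, 'cy': 247.53926721625194, 'rvec': array([ 2.39881603, -0.37177119,  0.15308262]), 'tvec': array([-462.34241666,  239.86627704, 1407.35022219])}
top {'fovy': 54.66645733603485, 'cx': 323.43822837635435, 'cy': 241.98388127433202, 'rvec': array([ 2.1497289 , -2.21353279,  0.05835651]), 'tvec': array([ 105.40264413,  521.47806508, 1176.44257527])}
wrist {'fovy': 58.490783667475114, 'cx': 318.9137272572924, 'cy': 236.8167743958154, 'tool_from_camera': array([[ 1.71040697e-04, -9.52621389e-01, -3.04158610e-01,
         8.34650357e+01],
       [ 9.99999238e-01,  5.34869840e-04, -1.11286635e-03,
        -1.92710991e-01],
       [ 1.22282556e-03, -3.04158188e-01,  9.52620754e-01,
        -1.44694851e+02],
       [ 0.00000000e+00,  0.00000000e+00,  0.00000000e+00,
         1.00000000e+00]])}
{'clock': 0.1, 'qpos': array([-1.01876449,  0.5017621 , -0.42679171,  1.55132702,  0.22080899,
        1.13830843, -0.21029923]), 'joint_vel': array([-1.44274641e-04, -2.55602095e-03,  5.28026421e-04, -3.61624359e-03,
        4.99112230e-04,  5.09713182e-07, -1.23642687e-03]), 'effort': array([-1.19651528e-02, -5.67868710e+01, -5.83846763e+00, -2.79912990e+01,
       -6.90122601e-02,  2.42373225e-02,  6.46705644e-05]), 'tcp_pos': array([185.02068346, 622.48361801, 239.78330794]), 'orientation': array([[-9.58587319e-01,  2.84798271e-01, -5.44994770e-04],
       [ 2.84798788e-01,  9.58585874e-01, -1.66486149e-03],
       [ 4.82746162e-05, -1.75112896e-03, -9.99998466e-01]]), 'wrist_force': array([-0.158385  , -0.18484226, -0.14193583]), 'moment': array([-0.01058923, -0.01057966, -0.02468535]), 'gripper_force': 0.0, 'width': 92.13279126272782}
```

View pics/top0.png

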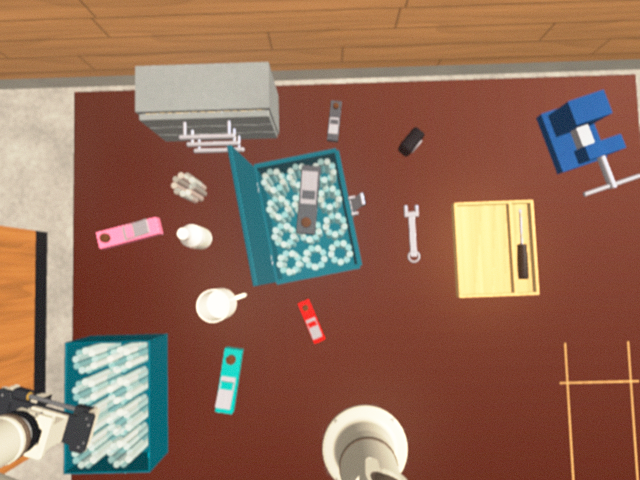

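View pics/side0.png

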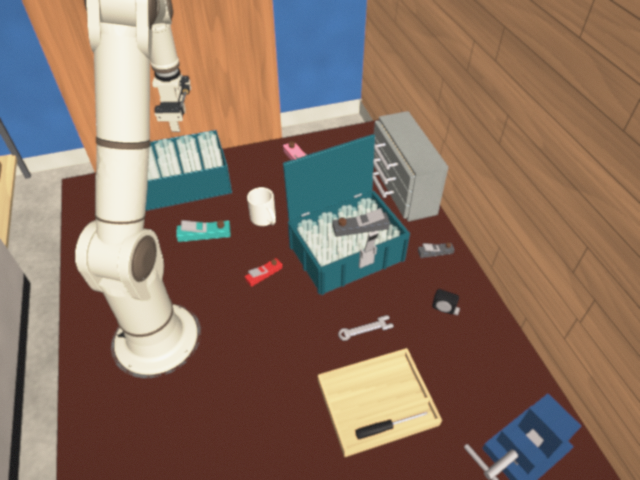

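Plane candidates in the top view are the dark one on the tubes (309,200), a smaller dark one on the bench (334,120), pink (129,233), red (311,321) and turquoise (229,381). By the description I choose the one on the tubes, and I'll check it in a close crop. The tray is at about (497,249), the clamp at (357,204) and the lid stands at about (250,215).

```bash
cat > h.py <<'E'
import numpy as np,cv2,pickle
from bench import arm
def K(d):
    f=240/np.tan(np.radians(d["fovy"])/2);return np.array([[f,0,d["cx"]],[0,f,d["cy"]],[0,0,1.]])
def ext(d):
    if "rvec" in d: return cv2.Rodrigues(np.array(d["rvec"]))[0],np.array(d["tvec"])
    s=d["state"];T=np.eye(4);T[:3,:3]=s["orientation"];T[:3,3]=s["tcp_pos"]
    M=np.linalg.inv(T@d["tool_from_camera"]);return M[:3,:3],M[:3,3]
def proj(d,P):
    R,t=ext(d);q=(np.atleast_2d(P)@R.T+t)@K(d).T;return q[:,:2]/q[:,2:]
def ray(d,uv,z):
    R,t=ext(d);c=-R.T@t;v=R.T@np.linalg.inv(K(d))@np.array([uv[0],uv[1],1.]);return c+v*(z-c[2])/v[2]
def grab(n):
    s=arm.read_state();d=arm.grab_frame(n);d["state"]=s;return d
def crop(d,x,y,w,h,k,name,grid=20):
    im=cv2.resize(d["frame"][y:y+h,x:x+w,::-1],None,fx=k,fy=k,interpolation=cv2.INTER_CUBIC)
    for g in range((x//grid+1)*grid,x+w,grid): cv2.putText(im,str(g),((g-x)*k-10,10),0,.35,(0,255,255),1);cv2.line(im,((g-x)*k,12),((g-x)*k,18),(0,255,255),1)
    for g in range((y//grid+1)*grid,y+h,grid): cv2.putText(im,str(g),(0,(g-y)*k+4),0,.35,(0,255,255),1);cv2.line(im,(24,(g-y)*k),(30,(g-y)*k),(0,255,255),1)
    cv2.imwrite(name,im)
E
python3 - <<'E'
from h import *
D=pickle.load(open("d0.pkl","rb"));t,s=D["top"],D["side"]
crop(t,225,140,160,150,4,"pics/ct.png");crop(s,280,130,160,170,3,"pics/cs.png")
a=cv2.imread("pics/ct.png");cv2.imwrite("pics/ct.png",a)
for n,d in(("top",t),("side",s)):
    print(n,"tcp",proj(d,s["state"]["tcp_pos"]))
    hsv=cv2.cvtColor(d["frame"],cv2.COLOR_RGB2HSV)
m=cv2.inRange(cv2.cvtColor(t["frame"],cv2.COLOR_RGB2HSV),(18,60,130),(35,255,255));m[:,:430]=0;m[:,550:]=0;m[:190]=0;m[310:]=0
c=max(cv2.findContours(m,0,2)[0],key=cv2.contourArea);r=cv2.minAreaRect(c);b=cv2.boxPoints(r);print(r,b)
for z in(0,30):
  p=np.array([ray(t,q,z) for q in b]);print(p.round(1),p.mean(0),np.linalg.norm(np.diff(p,axis=0),axis=1))
E
```

```text
top tcp [[ 68.50479498 406.82919324]]
side tcp [[177.23214742 118.02739534]]
((495.43231201171875, 248.21408081054688), (95.91987609863281, 81.46619415283203), 86.98721313476562) [[452.2348  202.46132]
 [533.58844 198.17955]
 [538.6298  293.96686]
 [457.27618 298.2486 ]]
[[ 619.1 -249.4    0. ]
 [ 623.8 -461.5    0. ]
 [ 374.9 -459.9    0. ]
 [ 369.8 -250.7    0. ]] [ 496.91752963 -355.36606496    0.        ] [212.11836009 248.86287763 209.25348567]
[[ 614.8 -241.3   30. ]
 [ 619.4 -448.1   30. ]
 [ 376.7 -446.6   30. ]
 [ 371.7 -242.6   30. ]] [ 495.64096816 -344.65637744   30.        ] [206.85689345 242.68998562 204.06308049]
```

View pics/ct.png

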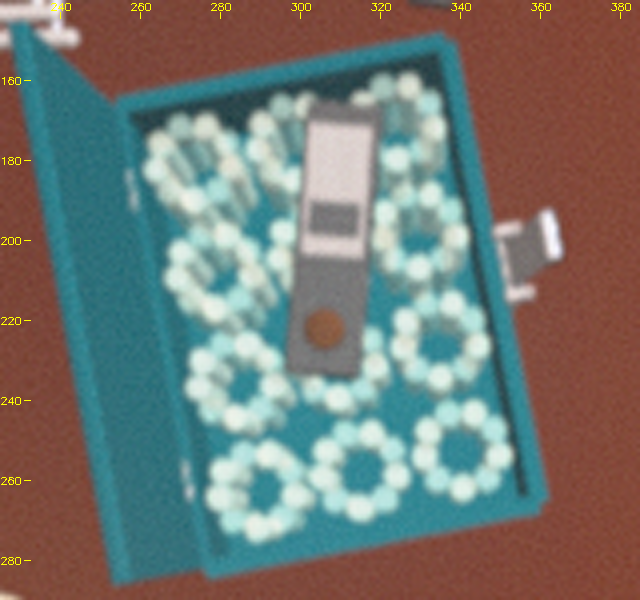

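View pics/cs.png

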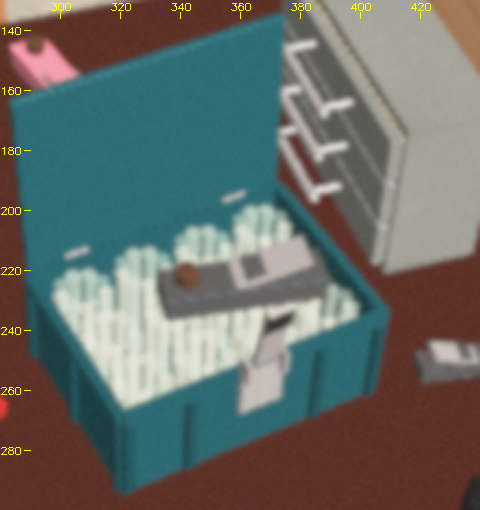

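The close crop confirms the choice: a large dark steel plane on the tubes, knob at (306,222) towards the robot, blade cap at the far end. The lid's free edge runs (228,146)–(254,286), and the clamp pivot is near (354,205) with its tip near (363,198).

```bash
cat > fit.py <<'E'
from h import *
from scipy.optimize import least_squares
D=pickle.load(open("d0.pkl","rb"));t,s=D["top"],D["side"]
T=lambda a,b:(t,225+a/4,140+b/4); S=lambda a,b:(s,280+a/3,130+b/3)
def W(p,P): c,n=np.cos(p[2]),np.sin(p[2]);P=np.array(P,float);return np.array([p[0]+c*P[0]-n*P[1],p[1]+n*P[0]+c*P[1],P[2]])
def lid(a,r,y,up):return [100-r*np.cos(a)+up*np.sin(a),y,120+r*np.sin(a)+up*np.cos(a)]
def clamp(a,r,y,up=0):return[-112+r*np.cos(a)-up*np.sin(a),y,134+r*np.sin(a)+up*np.cos(a)]
obs=[(T(447,36),lambda p:[-100,-140,120]),(T(547,508),lambda p:[-100,140,120]),(T(210,577),lambda p:[100,140,120]),(T(118,98),lambda p:[100,-140,120]),
(S(122,408),lambda p:[-100,140,120]),(S(388,312),lambda p:[-100,-140,120]),
(T(12,25),lambda p:lid(p[3],200,-140,10)),(T(115,583),lambda p:lid(p[3],200,140,10)),(S(12,100),lambda p:lid(p[3],200,140,0)),(S(282,15),lambda p:lid(p[3],200,-140,0)),
(T(552,234),lambda p:clamp(p[4],85,0)),(S(285,308),lambda p:clamp(p[4],85,0))]
def res(p):return np.concatenate([proj(o[0],W(p,f(p)))[0]-o[1:] for o,f in obs])
r=least_squares(res,[520,150,1.6,1.5,1.9],loss="soft_l1");p=r.x;print("crate",p.round(3));print(res(p).reshape(-1,2).round(1).tolist())
for n,q in(("hinge",[100,0,120]),("edge",lid(p[3],200,0,10)),("pivot",[-112,0,134]),("tip",clamp(p[4],85,0))):print(n,W(p,q).round(1))
po=[(T(305,101),[-80,22,138]),(T(380,106),[-80,-22,138]),(T(287,372),[80,22,138]),(T(360,377),[80,-22,138]),(T(325,328),[55,0,156]),(S(186,275),[55,0,154])]
# body corners sign chosen by fit
best=None
for sg in(1,-1):
  f=lambda p:np.concatenate([proj(o[0],W(p,np.array(P)*[1,sg,1]))[0]-o[1:] for o,P in po])
  q=least_squares(f,[540,150,3.1],loss="soft_l1");print("plane",sg,q.cost,q.x.round(3),f(q.x).reshape(-1,2).round(1).tolist())
E
python3 fit.py
```

```text
crate [582.799 124.574   1.741   1.636   1.749]
[[0.5, 0.3], [-0.7, -2.3], [-0.1, -2.7], [0.4, 1.5], [-0.5, 2.3], [-1.6, -0.6], [-1.0, -1.3], [0.2, 0.2], [-0.8, 1.2], [0.6, 0.1], [0.3, -0.9], [-2.2, -0.0]]
hinge [565.9 223.1 120. ]
edge [562.  245.8 318.9]
pivot [601.8  14.2 134. ]
tip [604.3  -0.7 217.7]
plane 1 72.21205768636558 [616.769 127.351   3.191] [[11.2, -0.3], [-26.3, -0.1], [20.9, -0.1], [-16.2, 0.1], [0.8, 0.1], [-0.8, -1.5]]
plane -1 1.7227609767953318 [616.594 120.868   3.048] [[0.1, -0.2], [0.1, -0.3], [-0.1, 0.0], [0.6, -0.0], [0.2, 0.1], [-1.0, -1.8]]
```

```bash
cat > rel.py <<'E'
# rel.py x y z yaw(tool x): shift in tool axes (mm) and turn about tool axes (deg)
import sys;from h import *;from scipy.spatial.transform import Rotation as Ro
s=arm.read_state();R=s["orientation"];a=[float(v) for v in sys.argv[1:]]
print("clock",round(s["clock"],2),"tcp",s["tcp_pos"].round(1),"yaw",round(np.arctan2(R[1,0],R[0,0]),3),"F",s["wrist_force"].round(1),"w",round(s["width"],1))
if a:
    c,n=np.cos(a[3]),np.sin(a[3]);G=np.array([[c,n,0],[n,-c,0],[0,0,-1]])
    print("shift",(R.T@(np.array(a[:3])-s["tcp_pos"])).round(1),"turn",np.degrees(Ro.from_matrix(R.T@G).as_rotvec()).round(2))
E
python3 -m creep '[[1,0,0,-0.03,0,0,0],[1,0,0,-0.03,0,0,0],[1,0,0,-0.03,0,0,0],[1,0,0,-0.03,0,0,0],[1,0,0,-0.03,0,0,0]]'
python3 -m creep '[[1,-0.028,-0.018,0,0,0,0],[1,-0.028,-0.018,0,0,0,0],[1,-0.028,-0.018,0,0,0,0],[1,-0.028,-0.018,0,0,0,0],[1,-0.028,-0.018,0,0,0,0]]'
python3 rel.py 616.6 120.9 390 3.048
```

```text
clock: 0.57
tcp_pos: [185.0, 622.7, 391.8]
orientation: [[-0.959, 0.285, -0.0], [0.285, 0.959, -0.001], [0.0, -0.001, -1.0]]
wrist_force: [0.6, 1.1, 0.3]
width: 91.8
gripper_force: 0.0
clock: 0.98
tcp_pos: [294.4, 495.4, 390.4]
orientation: [[-0.959, 0.285, -0.0], [0.285, 0.959, -0.0], [0.0, -0.001, -1.0]]
wrist_force: [1.0, 0.7, 0.6]
width: 92.0
gripper_force: 0.0
clock 0.98 tcp [294.4 495.4 390.4] yaw 2.853 F [1.  0.7 0.6] w 92.0
shift [-415.5 -267.3    0.5] turn [-3.000e-02 -1.000e-02 -1.117e+01]
```

```bash
python3 -m creep '[[1,-0.028,-0.018,0,0,0,0],[1,-0.028,-0.018,0,0,0,0],[1,-0.028,-0.018,0,0,0,0],[1,-0.028,-0.018,0,0,0,0],[1,-0.028,-0.018,0,0,0,0]]' >/dev/null
python3 -m creep '[[1,-0.028,-0.018,0,0,0,0],[1,-0.028,-0.018,0,0,0,0],[1,-0.028,-0.018,0,0,0,0],[1,-0.028,-0.018,0,0,0,0],[1,-0.028,-0.018,0,0,0,0]]'>/dev/null
python3 -m creep '[[1,-0.027,-0.017,0,0,0,0],[1,-0.027,-0.017,0,0,0,0],[1,-0.027,-0.017,0,0,0,0],[1,-0.027,-0.017,0,0,-5.6,0],[1,-0.027,-0.017,0,0,0,0]]'>/dev/null
python3 rel.py 616.6 120.9 300 3.048
```

```text
clock 2.23 tcp [614.1 124.5 391.3] yaw 2.855 F [-0.4  1.4 -0.5] w 91.9
shift [ 5.5 -2.5 91.2] turn [ -0.66   5.53 -11.05]
```

I typed that turn into the y column by mistake. I'll put it right now, and turn about z to match the plane.

```bash
python3 -m creep '[[1,0.0055,-0.0025,0.02,-0.33,2.8,-5.5],[1,0,0,0,-0.33,2.73,-5.5],[1,0,0,0.022,0,0,0],[1,0,0,0.025,0,0,0],[1,0,0,0.022,0,0,0]]'>/dev/null
python3 -m creep '[[1,0,0,0,0,0,0],[1,0,0,0,0,0,0]]' >/dev/null
python3 rel.py 616.6 120.9 128 3.048
python3 - <<'E'
from h import *
d=grab("wrist");pickle.dump(d,open("d1.pkl","wb"));cv2.imwrite("pics/w1.png",d["frame"][...,::-1])
c,n=np.cos(3.048),np.sin(3.048)
for P in([-80,-22,138],[-80,22,138],[80,22,138],[80,-22,138],[55,0,156]):print(proj(d,[616.6+c*P[0]-n*P[1],120.9+n*P[0]+c*P[1],P[2]]).round())
E
```

```text
clock 2.82 tcp [610.9 123.3 302.6] yaw 3.045 F [-0.4  1.1  0.3] w 91.8
shift [ -6.3  -2.  174.6] turn [ 0.06 -0.13 -0.16]
[[344. 321.]]
[[290. 321.]]
[[285. 115.]]
[[348. 115.]]
[[316. 154.]]
```

View pics/w1.png

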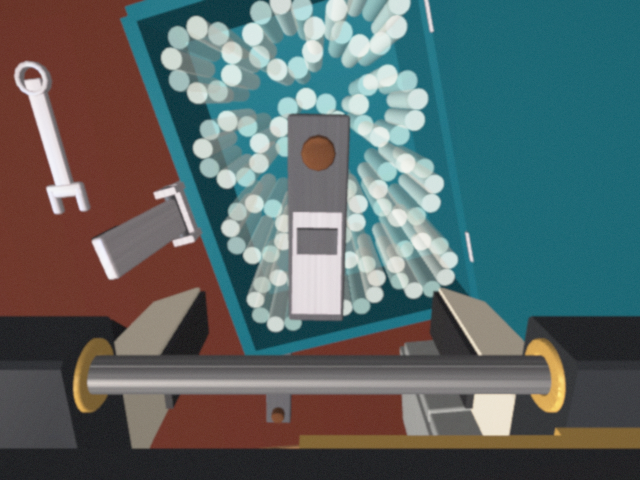

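The wrist view shows the plane with corners at about (288,114), (349,115), (342,319) and (291,319). That is within 3 px of the prediction, so the pose is good. The clamp tip is near (105,258). Descending.

```bash
python3 -m creep '[[1,-0.0063,-0.002,0.03,0,0,0],[1,0,0,0.03,0,0,0],[1,0,0,0.03,0,0,0],[1,0,0,0.03,0,0,0],[1,0,0,0.025,0,0,0]]'>/dev/null
python3 -m creep '[[1,0,0,0.012,0,0,0],[1,0,0,0.008,0,0,0],[1,0,0,0.006,0,0,0],[1,0,0,0,0,0,0],[1,0,0,0,0,0,0]]'
python3 rel.py 616.6 120.9 128 3.048
python3 - <<'E'
from h import *
d=pickle.load(open("d1.pkl","rb"))
from fit import W,clamp
p=[582.8,124.6,1.741]
for a in(1.75,1.85,1.95,2.05):print(a,proj(d,[W(p,clamp(a,85,0)),W(p,clamp(a,85,-13,4)),W(p,clamp(a,85,13,4)),W(p,[-112,0,134])]).round().tolist())
E
```

```text
clock: 3.7
tcp_pos: [619.3, 121.6, 134.4]
orientation: [[-0.995, 0.096, 0.004], [0.096, 0.995, 0.002], [-0.003, 0.003, -1.0]]
wrist_force: [0.5, -0.4, 0.4]
width: 91.9
gripper_force: 0.0
clock 3.7 tcp [619.3 121.6 134.4] yaw 3.045 F [ 0.5 -0.4  0.4] w 91.9
shift [ 2.6 -0.9  6.4] turn [ 0.16  0.19 -0.17]
crate [582.799 124.574   1.741   1.636   1.749]
[[0.5, 0.3], [-0.7, -2.3], [-0.1, -2.7], [0.4, 1.5], [-0.5, 2.3], [-1.6, -0.6], [-1.0, -1.3], [0.2, 0.2], [-0.8, 1.2], [0.6, 0.1], [0.3, -0.9], [-2.2, -0.0]]
hinge [565.9 223.1 120. ]
edge [562.  245.8 318.9]
pivot [601.8  14.2 134. ]
tip [604.3  -0.7 217.7]
plane 1 72.21205768636558 [616.769 127.351   3.191] [[11.2, -0.3], [-26.3, -0.1], [20.9, -0.1], [-16.2, 0.1], [0.8, 0.1], [-0.8, -1.5]]
plane -1 1.7227609767953318 [616.594 120.868   3.048] [[0.1, -0.2], [0.1, -0.3], [-0.1, 0.0], [0.6, -0.0], [0.2, 0.1], [-1.0, -1.8]]
1.75 [[103.0, 263.0], [106.0, 284.0], [88.0, 244.0], [175.0, 218.0]]
1.85 [[91.0, 265.0], [96.0, 286.0], [77.0, 246.0], [175.0, 218.0]]
1.95 [[81.0, 267.0], [86.0, 287.0], [67.0, 248.0], [175.0, 218.0]]
2.05 [[72.0, 268.0], [78.0, 287.0], [59.0, 249.0], [175.0, 218.0]]
```

```bash
python3 -m creep '[[1,0.0026,-0.0009,0.004,0,0,0],[1,0,0,0.003,0,0,0],[1,0,0,0,0,0,0],[-1,0,0,0,0,0,0],[-1,0,0,0,0,0,0]]'
python3 -m creep '[[-1,0,0,0,0,0,0],[-1,0,0,0,0,0,0],[-1,0,0,0,0,0,0],[-1,0,0,0,0,0,0],[-1,0,0,0,0,0,0]]'
python3 -m creep '[[-1,0,0,0,0,0,0],[-1,0,0,0,0,0,0],[-1,0,0,0,0,0,0]]'
```

```text
clock: 4.12
tcp_pos: [615.7, 120.7, 126.1]
orientation: [[-0.995, 0.096, 0.002], [0.096, 0.995, 0.002], [-0.001, 0.002, -1.0]]
wrist_force: [0.1, -0.1, -0.2]
width: 82.6
gripper_force: 0.0
clock: 4.53
tcp_pos: [615.5, 120.6, 125.9]
orientation: [[-0.995, 0.096, 0.001], [0.096, 0.995, 0.002], [-0.001, 0.002, -1.0]]
wrist_force: [0.2, -0.4, 0.5]
width: 49.4
gripper_force: 0.0
clock: 4.78
tcp_pos: [615.5, 120.8, 125.9]
orientation: [[-0.995, 0.096, 0.001], [0.096, 0.995, 0.002], [-0.001, 0.002, -1.0]]
wrist_force: [0.3, 1.5, 0.2]
width: 44.2
gripper_force: 29.9
```

```bash
python3 -m creep '[[-1,0,0,-0.005,0,0,0],[-1,0,0,-0.01,0,0,0],[-1,0,0,-0.02,0,0,0],[-1,0,0,-0.025,0,0,0],[-1,0,0,-0.025,0,0,0]]'
python3 -m creep '[[-1,0,0,-0.025,0,0,0],[-1,0,0,-0.025,0,0,0],[-1,0,0,-0.025,0,0,0],[-1,0,0,-0.01,0,0,0],[-1,0,0,0,0,0,0]]'
python3 rel.py 495 -321 290 3.1416
```

```text
clock: 5.2
tcp_pos: [614.3, 120.0, 211.2]
orientation: [[-0.995, 0.096, -0.002], [0.096, 0.995, 0.001], [0.002, 0.001, -1.0]]
wrist_force: [1.1, -0.5, -5.7]
width: 43.5
gripper_force: 29.9
clock: 5.62
tcp_pos: [616.8, 120.5, 299.3]
orientation: [[-0.995, 0.097, 0.007], [0.097, 0.995, 0.003], [-0.007, 0.004, -1.0]]
wrist_force: [1.0, 0.6, -5.4]
width: 44.0
gripper_force: 29.9
clock 5.62 tcp [616.8 120.5 299.3] yaw 3.045 F [ 1.   0.6 -5.4] w 44.0
shift [  78.6 -451.3    7.1] turn [ 0.2   0.38 -5.54]
```

```bash
for i in 1; do
python3 -m creep '[[-1,0.0044,-0.015,0,0,0,0],[-1,0.0044,-0.025,0,0,0,0],[-1,0.0044,-0.025,0,0,0,0],[-1,0.0044,-0.025,0,0,0,0],[-1,0.0044,-0.025,0,0,0,0]]'
python3 -m creep '[[-1,0.0044,-0.025,0,0,0,0],[-1,0.0044,-0.025,0,0,0,0],[-1,0.0044,-0.025,0,0,0,0],[-1,0.0044,-0.025,0,0,0,0],[-1,0.0044,-0.025,0,0,0,0]]'
python3 -m creep '[[-1,0.0044,-0.025,0,0,0,0],[-1,0.0044,-0.025,0,0,0,0],[-1,0.0044,-0.025,0,0,0,0],[-1,0.0044,-0.025,0,0,0,0],[-1,0.0044,-0.025,0,0,0,0]]'
done | grep -E 'tcp|force'
python3 -m creep '[[-1,0.0044,-0.025,0,0,0,0],[-1,0.0044,-0.025,0,0,0,0],[-1,0.0044,-0.015,0,0,0,0],[-1,0.0,-0.00,0,0,0,-5.5],[-1,0,0,0,0,0,0]]' | grep -E 'tcp|force'
python3 rel.py 495 -321 200 3.1416
python3 - <<'E'
from h import *
d=grab("wrist");t=grab("top");pickle.dump((d,t),open("d2.pkl","wb"))
im=d["frame"][...,::-1].copy()
C=np.array([495,-349,0])
for x,y,z in[(120,100,30),(-120,100,30),(120,-100,30),(-120,-100,30),(114,94,6),(-114,94,6),(114,-39,30),(-114,-39,30),(114,-45,30)]:
  q=proj(d,C+[x,y,z])[0];cv2.circle(im,tuple(int(v) for v in q.clip(-999,1999)),4,(0,0,255),1)
cv2.imwrite("pics/w2.png",im)
E
```

```text
tcp_pos: [580.2, 6.3, 293.0]
wrist_force: [0.6, -0.3, -5.0]
gripper_force: 29.9
tcp_pos: [546.1, -115.7, 292.9]
wrist_force: [0.7, -0.3, -5.3]
gripper_force: 29.9
tcp_pos: [512.2, -237.6, 292.6]
wrist_force: [0.3, 0.1, -5.1]
gripper_force: 29.9
tcp_pos: [492.5, -301.4, 292.4]
wrist_force: [0.3, 1.4, -5.6]
gripper_force: 29.9
clock 7.28 tcp [ 492.5 -301.4  292.4] yaw 3.141 F [ 0.3  1.4 -5.6] w 43.6
shift [ -2.8 -19.9  92.3] turn [ 0.2  -0.17 -0.05]
```

View pics/w2.png

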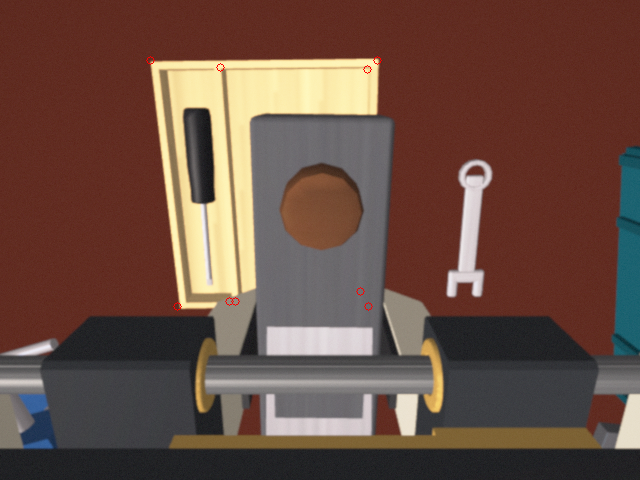

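The predicted tray outline lies on the image to about 2 px, and the plane hangs straight. Descending into the bay.

```bash
python3 -m creep '[[-1,-0.003,-0.01,0.02,0,0,0],[-1,0,-0.01,0.03,0,0,0],[-1,0,0,0.03,0,0,0],[-1,0,0,0.03,0,0,0],[-1,0,0,0.03,0,0,0]]' >/dev/null
python3 -m creep '[[-1,0,0,0.03,0,0,0],[-1,0,0,0.03,0,0,0],[-1,0,0,0.02,0,0,0],[-1,0,0,0.01,0,0,0],[-1,0,0,0,0,0,0]]' |grep -E "tcp|force"
python3 rel.py 495 -321 24 3.1416
```

```text
tcp_pos: [496.6, -317.3, 61.8]
wrist_force: [-0.4, 0.1, -5.3]
gripper_force: 29.9
clock 8.22 tcp [ 496.6 -317.3   61.8] yaw 3.141 F [-0.4  0.1 -5.3] w 44.0
shift [ 1.5 -3.9 37.8] turn [ 0.31 -0.21 -0.02]
```

```bash
python3 -m creep '[[-1,0.001,-0.003,0.012,0.3,-0.2,0],[-1,0,0,0.01,0,0,0],[-1,0,0,0.007,0,0,0],[-1,0,0,0.004,0,0,0],[-1,0,0,0,0,0,0]]' |grep -E "tcp|_force"
python3 -m creep '[[-1,0,0,0.002,0,0,0],[-1,0,0,0.001,0,0,0],[-1,0,0,0.001,0,0,0],[-1,0,0,0,0,0,0]]' |grep -E "tcp|_force"
python3 -m creep '[[-1,0,0,0.001,0,0,0],[-1,0,0,0,0,0,0]]' |grep -E "tcp|_force"
python3 rel.py 495 -321 22 3.1416
```

```text
tcp_pos: [497.2, -322.2, 31.4]
wrist_force: [-0.2, -0.0, -5.3]
gripper_force: 29.9
tcp_pos: [497.6, -322.7, 28.0]
wrist_force: [0.5, 0.0, -5.3]
gripper_force: 29.9
tcp_pos: [497.5, -322.7, 26.9]
wrist_force: [0.2, -0.6, -5.0]
gripper_force: 29.9
clock 9.13 tcp [ 497.5 -322.7   26.9] yaw 3.141 F [ 0.2 -0.6 -5. ] w 43.9
shift [2.5 1.7 4.9] turn [-0.19  0.28 -0.03]
```

```bash
for r in 1; do
python3 -m creep '[[-1,0,0,0.001,0,0,0],[-1,0,0,0.001,0,0,0],[-1,0,0,0,0,0,0]]'
python3 -m creep '[[-1,0,0,0.001,0,0,0],[-1,0,0,0,0,0,0]]'
python3 -m creep '[[-1,0,0,0.001,0,0,0],[-1,0,0,0,0,0,0]]'
done |grep -E "tcp|t_force"
```

```text
tcp_pos: [497.3, -322.6, 24.7]
wrist_force: [0.2, -0.7, -5.4]
tcp_pos: [497.4, -322.6, 23.7]
wrist_force: [-0.4, -1.2, -5.4]
tcp_pos: [497.4, -322.6, 22.7]
wrist_force: [-0.2, 0.4, -4.6]
```

```bash
python3 -m creep '[[-1,0,0,0.001,0,0,0],[-1,0,0,0,0,0,0]]'|grep -E "tcp|t_force"
python3 -m creep '[[-1,0,0,0.0005,0,0,0],[-1,0,0,0,0,0,0]]'|grep -E "tcp|t_force"
```

```text
tcp_pos: [497.6, -322.7, 22.0]
wrist_force: [0.1, -0.0, -3.2]
tcp_pos: [497.6, -322.7, 21.9]
wrist_force: [-1.8, 1.2, 1.6]
```

The sole is on the floor: the wrist force no longer shows the plane's weight. Releasing part-way, then lifting.

```bash
python3 -m creep '[[0.4,0,0,0,0,0,0],[0.4,0,0,0,0,0,0],[0.4,0,0,0,0,0,0],[0.4,0,0,0,0,0,0],[0.4,0,0,0,0,0,0]]'|grep -E "tcp|t_force|wid"
python3 -m creep '[[0.4,0,0,-0.01,0,0,0],[0.4,0,0,-0.02,0,0,0],[0.4,0,0,-0.03,0,0,0],[0.4,0,0,-0.035,0,0,0],[0.4,0,0,-0.035,0,0,0]]'|grep -E "tcp|t_force|wid"
python3 -m creep '[[-1,0,0,-0.035,0,0,0],[-1,0,0,-0.035,0,0,0],[-1,0,0,-0.035,0,0,0],[-1,0,0,-0.035,0,0,0],[-1,0,0,-0.035,0,0,0]]'|grep -E "tcp|t_force|wid"
python3 -c "
from h import *
d=grab('wrist');t=grab('top');s=grab('side');pickle.dump((d,t,s),open('d3.pkl','wb'))
a=cv2.resize(d['frame'],(400,300));b=cv2.resize(t['frame'][130:310,330:570],(400,300));e=cv2.resize(s['frame'][120:460,200:653],(400,300))
cv2.imwrite('pics/c3.png',np.vstack([np.hstack([a,b]),np.hstack([e,e*0])])[...,::-1])"
```

```text
tcp_pos: [497.8, -322.8, 21.5]
wrist_force: [-0.1, -0.5, 0.6]
width: 64.1
tcp_pos: [496.3, -322.0, 152.9]
wrist_force: [1.4, 0.0, -0.5]
width: 64.4
tcp_pos: [495.6, -321.5, 329.2]
wrist_force: [0.5, -1.4, -0.6]
width: 35.3
```

View pics/c3.png

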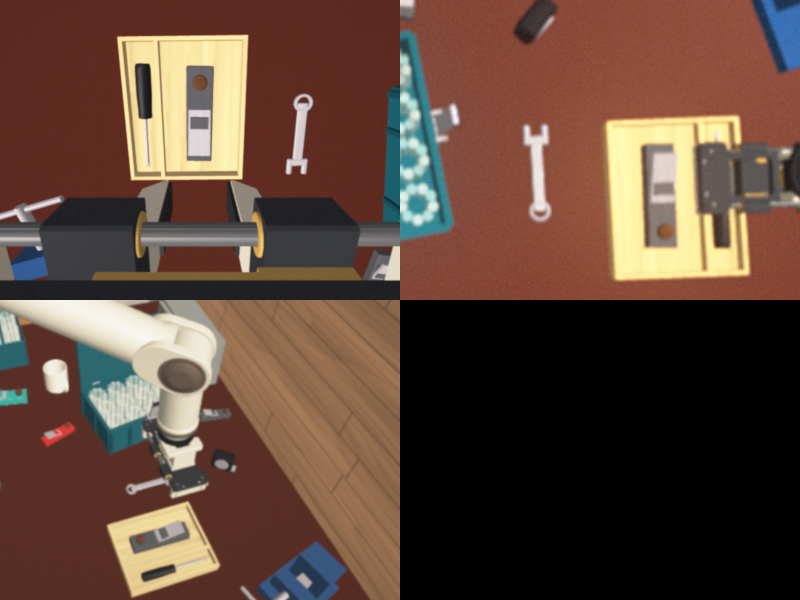

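The plane sits sole down in the wide bay, clear of the walls, and the screwdriver and wrench are untouched. Next the lid. I'll raise the tool and turn it so that its x axis lies along the crate's x.

```bash
python3 -c "
from h import *
print(arm.read_state()['qpos'].round(2))"
for r in 1; do
python3 -m creep '[[-1,0,0,-0.02,0,0,7],[-1,0,0,-0.02,0,0,7],[-1,0,0,-0.02,0,0,7],[-1,0,0,-0.02,0,0,7],[-1,0,0,-0.01,0,0,7]]'
python3 -m creep '[[-1,0,0,0,0,0,7],[-1,0,0,0,0,0,7],[-1,0,0,0,0,0,7],[-1,0,0,0,0,0,7],[-1,0,0,0,0,0,7]]'
python3 -m creep '[[-1,0,0,0,0,0,7],[-1,0,0,0,0,0,3.2],[-1,0,0,0,0,0,0]]'
done |grep -E "tcp|t_force"
python3 -c "
from h import *
print(arm.read_state()['qpos'].round(2))"
python3 rel.py 557.8 270.4 420 1.741
```

```text
[ 0.46  0.28  0.09  1.62 -0.03  1.23  2.12]
tcp_pos: [495.6, -321.5, 418.1]
wrist_force: [0.3, 0.1, 0.8]
tcp_pos: [495.0, -321.0, 415.2]
wrist_force: [0.0, 0.6, 0.1]
tcp_pos: [495.1, -321.0, 415.2]
wrist_force: [0.2, 0.5, -0.1]
[ 0.31  0.25  0.27  1.49 -0.07  1.41  0.76]
clock 12.53 tcp [ 495.1 -321.   415.2] yaw 1.739 F [ 0.2  0.5 -0.1] w 0.3
shift [572.5 161.1  -5.9] turn [ 0.14  0.15 -0.09]
```

```bash
for r in 1; do
python3 -m creep '[[-1,0.02,0.006,-0.002,0,0,0],[-1,0.029,0.008,-0.002,0,0,0],[-1,0.029,0.008,0,0,0,0],[-1,0.029,0.008,0,0,0,0],[-1,0.029,0.008,0,0,0,0]]'
python3 -m creep '[[-1,0.029,0.008,0,0,0,0],[-1,0.029,0.008,0,0,0,0],[-1,0.029,0.008,0,0,0,0],[-1,0.029,0.008,0,0,0,0],[-1,0.029,0.008,0,0,0,0]]'
python3 -m creep '[[-1,0.029,0.008,0,0,0,0],[-1,0.029,0.008,0,0,0,0],[-1,0.029,0.008,0,0,0,0],[-1,0.029,0.008,0,0,0,0],[-1,0.029,0.008,0,0,0,0]]'
python3 -m creep '[[-1,0.029,0.008,0,0,0,0],[-1,0.029,0.008,0,0,0,0],[-1,0.029,0.008,0,0,0,0],[-1,0.029,0.008,0,0,0,0],[-1,0.029,0.008,0,0,0,0]]'
python3 -m creep '[[-1,0,0,0,0,0,0],[-1,0,0,0,0,0,0]]'
done |grep -E "tcp|t_force"
python3 rel.py 557.8 270.4 314 1.741
python3 -c "
from h import *
d=grab('wrist');s=grab('side');pickle.dump((d,s),open('d4.pkl','wb'))
a=cv2.resize(d['frame'],(400,300));e=cv2.resize(s['frame'][60:360,200:600],(400,300))
cv2.imwrite('pics/c4.png',np.hstack([a,e])[...,::-1])"
```

```text
tcp_pos: [509.4, -179.5, 419.3]
wrist_force: [0.6, 1.0, 0.7]
tcp_pos: [524.2, -29.8, 419.0]
wrist_force: [0.1, -0.2, 0.4]
tcp_pos: [539.0, 119.7, 418.5]
wrist_force: [0.0, -0.0, -0.7]
tcp_pos: [554.0, 269.3, 418.0]
wrist_force: [0.3, 0.1, 0.2]
tcp_pos: [553.3, 270.3, 417.3]
wrist_force: [-0.2, 0.0, -0.6]
clock 14.37 tcp [553.3 270.3 417.3] yaw 1.748 F [-0.2  0.  -0.6] w 0.4
shift [ -0.3   4.3 103.3] turn [0.1  0.23 0.38]
```

View pics/c4.png

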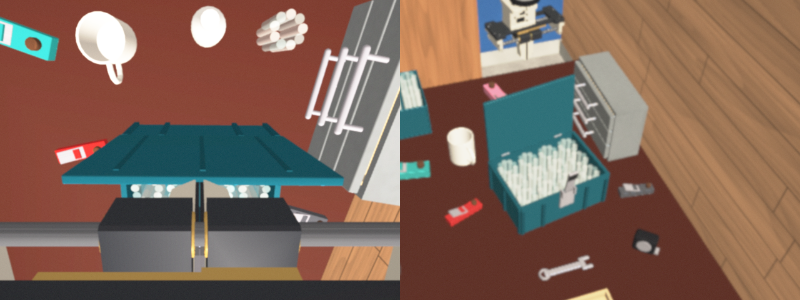

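The wrist view shows the back of the lid, with its free edge along row ~182 (of 300). I'll refine the edge position from this image before going down behind it.

```bash
python3 - <<'E' | tail -12
from h import *
from fit import W,lid
d,s=pickle.load(open("d4.pkl","rb"))
p=[582.8,124.6,1.741]
for a in(1.55,1.6,1.636,1.68):print(a,[proj(d,W(p,lid(a,200,y,u)))[0].round().tolist() for y in(140,-140) for u in(0,10)])
print("hinge",[proj(d,W(p,[100,y,120]))[0].round().tolist() for y in(140,-140)])
st=d["state"];R=st["orientation"]
for v in([0,0,14],[-9.5,0,14],[9.5,0,14]):print("tip",proj(d,st["tcp_pos"]+R@np.array(v)).round())
im=d["frame"].astype(int)
for c in(130,250,430,520):
  col=im[:,c];print(c,[(r,col[r].tolist()) for r in range(270,320,4)])
E
```

```text
1.55 [[105.0, 322.0], [103.0, 308.0], [547.0, 325.0], [550.0, 311.0]]
1.6 [[103.0, 308.0], [101.0, 293.0], [549.0, 311.0], [552.0, 296.0]]
1.636 [[102.0, 297.0], [100.0, 282.0], [551.0, 300.0], [553.0, 285.0]]
1.68 [[100.0, 284.0], [99.0, 268.0], [553.0, 287.0], [555.0, 271.0]]
hinge [[193.0, 226.0], [453.0, 228.0]]
tip [[321. 311.]]
tip [[321. 331.]]
tip [[321. 290.]]
130 [(270, [26, 76, 88]), (274, [22, 77, 86]), (278, [30, 82, 91]), (282, [36, 117, 134]), (286, [41, 140, 158]), (290, [42, 142, 160]), (294, [114, 114, 121]), (298, [144, 78, 61]), (302, [145, 76, 63]), (306, [141, 76, 61]), (310, [143, 76, 62]), (314, [143, 76, 62]), (318, [142, 74, 62])]
250 [(270, [21, 76, 86]), (274, [21, 77, 88]), (278, [22, 75, 87]), (282, [29, 103, 117]), (286, [41, 140, 157]), (290, [43, 143, 161]), (294, [109, 173, 185]), (298, [230, 238, 232]), (302, [231, 238, 231]), (306, [210, 218, 209]), (310, [245, 246, 242]), (314, [242, 245, 240]), (318, [45, 46, 51])]
430 [(270, [26, 78, 90]), (274, [30, 80, 92]), (278, [17, 75, 86]), (282, [30, 89, 99]), (286, [41, 138, 156]), (290, [43, 144, 163]), (294, [50, 155, 174]), (298, [160, 190, 188]), (302, [213, 236, 230]), (306, [147, 180, 176]), (310, [26, 74, 81]), (314, [68, 97, 103]), (318, [43, 48, 51])]
520 [(270, [17, 73, 86]), (274, [26, 78, 88]), (278, [21, 75, 87]), (282, [21, 78, 90]), (286, [37, 131, 148]), (290, [45, 145, 162]), (294, [44, 149, 168]), (298, [137, 86, 80]), (302, [140, 73, 58]), (306, [138, 70, 56]), (310, [139, 73, 60]), (314, [140, 74, 60]), (318, [143, 75, 60])]
```

```bash
for r in 1; do
python3 -m creep '[[-1,0.006,0.004,0.015,0,0,0],[-1,0,0,0.03,0,0,0],[-1,0,0,0.03,0,0,0],[-1,0,0,0.02,0,0,0],[-1,0,0,0.012,0,0,0]]'
python3 -m creep '[[-1,0,0,0,0,0,0],[-1,-0.004,0,0,0,0,0],[-1,-0.004,0,0,0,0,0],[-1,-0.003,0,0,0,0,0]]'
done |grep -E "tcp|t_force"
cat > arc.py <<'E'
# TCP waypoints for lid angle a: contact corner (9.5,14) ahead; prints crate (dx,dz) world
from h import *
C=np.array([582.8,124.6]);u=np.array([np.cos(1.741),np.sin(1.741)])
s=arm.read_state();v=s["tcp_pos"];d=v[:2]-C;print("crate xyz",(d@u).round(1),(d@[-u[1],u[0]]).round(1),v[2].round(1),"clock",round(s["clock"],2),"F",s["wrist_force"].round(1))
for a in np.arange(1.6,-.01,-.1):
    r=150+15*a/1.6;x=100-r*np.cos(a)+10*np.sin(a)+9.5;z=120+r*np.sin(a)+10*np.cos(a)+14
    print(round(a,2),round(x,1),round(z,1))
E
python3 arc.py
```

```text
tcp_pos: [557.1, 271.4, 308.8]
wrist_force: [0.6, 0.5, 0.2]
tcp_pos: [561.0, 262.9, 313.9]
wrist_force: [-0.1, -0.4, -0.5]
crate xyz 140.0 -1.9 313.9 clock 15.22 F [-0.1 -0.4 -0.5]
1.6 124.3 298.6
1.5 107.9 298.4
1.4 91.6 296.5
1.3 75.8 293.0
1.2 60.4 287.9
1.1 45.7 281.4
1.0 31.8 273.5
0.9 18.8 264.3
0.8 6.9 254.0
0.7 -3.8 242.5
0.6 -13.3 230.1
0.5 -21.5 216.9
0.4 -28.2 203.1
0.3 -33.5 188.7
0.2 -37.4 174.0
0.1 -39.7 159.0
-0.0 -40.5 144.0
```

```bash
for r in 1; do
python3 -m creep '[[-1,-0.008,0,0.004,0,0,0],[-1,-0.008,0,0.004,0,0,0],[-1,-0.008,0,0.004,0,0,0],[-1,-0.008,0,0.003,0,0,0],[-1,-0.008,0,0.001,0,0,0]]'
python3 -m creep '[[-1,-0.008,0,0.001,0,0,0],[-1,-0.008,0,0.002,0,0,0],[-1,-0.008,0,0.002,0,0,0],[-1,-0.008,0,0.002,0,0,0],[-1,-0.008,0,0.003,0,0,0]]'
done |grep -E "tcp|t_force"
python3 arc.py|head -1
python3 -c "
from h import *
d=grab('wrist');s=grab('side');pickle.dump((d,s),open('d5.pkl','wb'))
a=cv2.resize(d['frame'],(400,300));e=cv2.resize(s['frame'][60:360,200:600],(400,300))
cv2.imwrite('pics/c5.png',np.hstack([a,e])[...,::-1])"
```

```text
tcp_pos: [566.6, 223.8, 295.7]
wrist_force: [0.3, 3.6, 3.5]
tcp_pos: [573.6, 183.4, 286.1]
wrist_force: [-1.0, 2.2, 3.8]
crate xyz 59.5 -0.9 286.1 clock 16.05 F [-1.   2.2  3.8]
```

View pics/c5.png

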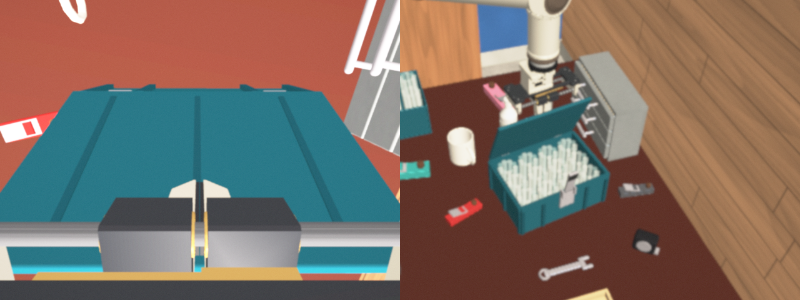

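The lid follows the fingers at about 1.2 rad, with a contact force of about 4 N. Continuing along the arc.

```bash
for r in 1; do
python3 -m creep '[[-1,-0.0073,0,0.0033,0,0,0],[-1,-0.0073,0,0.0033,0,0,0],[-1,-0.007,0,0.004,0,0,0],[-1,-0.007,0,0.004,0,0,0],[-1,-0.0065,0,0.0046,0,0,0]]'
python3 -m creep '[[-1,-0.0065,0,0.0046,0,0,0],[-1,-0.006,0,0.0052,0,0,0],[-1,-0.006,0,0.0052,0,0,0],[-1,-0.0054,0,0.0057,0,0,0],[-1,-0.0054,0,0.0057,0,0,0]]'
python3 -m creep '[[-1,-0.0048,0,0.0062,0,0,0],[-1,-0.0048,0,0.0062,0,0,0],[-1,-0.0041,0,0.0066,0,0,0],[-1,-0.0041,0,0.0066,0,0,0],[-1,-0.0034,0,0.0069,0,0,0]]'
done |grep -E "tcp|t_force"
python3 arc.py|head -1
```

```text
tcp_pos: [579.6, 148.7, 266.6]
wrist_force: [-0.7, 0.6, 3.4]
tcp_pos: [584.6, 120.0, 240.1]
wrist_force: [-0.6, -0.2, 2.9]
tcp_pos: [588.3, 99.3, 207.6]
wrist_force: [-0.7, -1.2, 3.5]
crate xyz -25.8 -1.2 207.6 clock 17.4 F [-0.7 -1.2  3.5]
```

```bash
for r in 1; do
python3 -m creep '[[-1,-0.003,0,0.007,0,0,0],[-1,-0.0027,0,0.0072,0,0,0],[-1,-0.0027,0,0.0072,0,0,0],[-1,-0.002,0,0.0073,0,0,0],[-1,-0.002,0,0.0073,0,0,0]]'
python3 -m creep '[[-1,-0.001,0,0.006,0,0,0],[-1,-0.001,0,0.005,0,0,0],[-1,0,0,0.004,0,0,0],[-1,0,0,0.003,0,0,0],[-1,0,0,0.002,0,0,0]]'
done |grep -E "tcp|t_force"
python3 arc.py|head -1
```

```text
tcp_pos: [590.5, 87.3, 171.5]
wrist_force: [0.7, -0.2, 2.7]
tcp_pos: [590.9, 85.7, 152.0]
wrist_force: [-0.6, -1.4, 2.3]
crate xyz -39.7 -1.4 152.0 clock 18.23 F [-0.6 -1.4  2.3]
```

```bash
for r in 1; do
python3 -m creep '[[-1,0,0,0.002,0,0,0],[-1,0,0,0.002,0,0,0],[-1,0,0,0.001,0,0,0],[-1,0,0,0.001,0,0,0],[-1,0,0,0,0,0,0]]'
python3 -m creep '[[-1,0,0,0.001,0,0,0],[-1,0,0,0,0,0,0]]'
python3 -m creep '[[-1,0,0,0.001,0,0,0],[-1,0,0,0,0,0,0]]'
python3 -m creep '[[-1,0,0,0.001,0,0,0],[-1,0,0,0,0,0,0]]'
done |grep -E "tcp|t_force"
python3 arc.py|head -1
```

```text
tcp_pos: [591.0, 85.7, 146.3]
wrist_force: [0.1, 0.0, 0.5]
tcp_pos: [591.1, 85.8, 145.3]
wrist_force: [0.0, -0.6, 1.0]
tcp_pos: [591.0, 85.7, 144.4]
wrist_force: [-0.5, -1.1, 1.3]
tcp_pos: [591.1, 85.8, 144.3]
wrist_force: [-3.9, -1.3, 9.2]
crate xyz -39.7 -1.6 144.3 clock 19.15 F [-3.9 -1.3  9.2]
```

The lid is seated: the force jumped to 9 N with the fingertips at z = 130 mm, the shut lid's top. Now over and outside the clamp.

```bash
for r in 1; do
python3 -m creep '[[-1,0,0,-0.015,0,0,0],[-1,0,0,-0.03,0,0,0],[-1,0,0,-0.03,0,0,0],[-1,0,0,-0.03,0,0,0],[-1,0,0,-0.017,0,0,0]]'
python3 -m creep '[[-1,-0.03,-0.0016,0,0,0,0],[-1,-0.03,0,0,0,0,0],[-1,-0.03,0,0,0,0,0],[-1,-0.03,0,0,0,0,0],[-1,0,0,0,0,0,0]]'
done |grep -E "tcp|t_force"
python3 arc.py|head -1; python3 rel.py 609.8 -33 266 1.741
python3 -c "
from h import *
d=grab('wrist');s=grab('side');pickle.dump((d,s),open('d6.pkl','wb'))
a=cv2.resize(d['frame'],(400,300));e=cv2.resize(s['frame'][140:320,260:500],(400,300))
cv2.imwrite('pics/c6.png',np.hstack([a,e])[...,::-1])"
```

```text
tcp_pos: [591.6, 86.8, 268.8]
wrist_force: [0.3, -0.4, 0.4]
tcp_pos: [609.5, -41.2, 265.6]
wrist_force: [0.6, -2.1, -0.9]
crate xyz -167.9 1.8 265.6 clock 19.98 F [ 0.6 -2.1 -0.9]
clock 19.98 tcp [609.5 -41.2 265.6] yaw 1.732 F [ 0.6 -2.1 -0.9] w 0.5
shift [ 8.   1.6 -0.5] turn [ 0.2   0.49 -0.51]
```

View pics/c6.png

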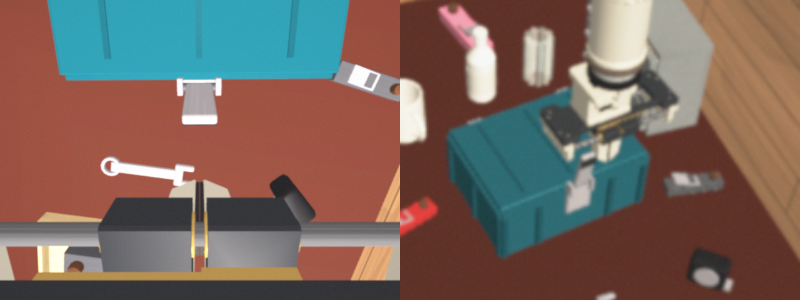

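The lid is shut flush in both views. The clamp tip's lower edge is at about (318,198) in the wrist image (full resolution), in line with the tool. Checking its angle and the clearance.

```bash
python3 - <<'E' | tail -8
from h import *
from fit import W,clamp
d,s=pickle.load(open("d6.pkl","rb"))
p=[582.8,124.6,1.741]
for a in(1.65,1.75,1.85,1.95):print(a,[proj(d,W(p,clamp(a,85,y,u)))[0].round().tolist() for y in(13,-13) for u in(-4,4)])
for a in np.arange(1.8,-.01,-.2):print(round(a,1),round(-112+65*np.cos(a)-4*np.sin(a)-9.5,1),round(148+65*np.sin(a)+4*np.cos(a),1),end="; ")
print()
g=d["frame"].astype(int).sum(2);print("col 319",[(r,g[r,319]) for r in range(120,214,4)])
print("row 194",[(c,g[194,c]) for c in range(270,370,4)])
E
```

```text
plane -1 1.7227609767953318 [616.594 120.868   3.048] [[0.1, -0.2], [0.1, -0.3], [-0.1, 0.0], [0.6, -0.0], [0.2, 0.1], [-1.0, -1.8]]
1.65 [[294.0, 169.0], [295.0, 186.0], [352.0, 168.0], [352.0, 186.0]]
1.75 [[295.0, 187.0], [295.0, 204.0], [352.0, 187.0], [352.0, 203.0]]
1.85 [[295.0, 205.0], [296.0, 219.0], [352.0, 204.0], [351.0, 219.0]]
1.95 [[296.0, 220.0], [297.0, 233.0], [351.0, 220.0], [350.0, 233.0]]
1.8 -140.2 210.4; 1.6 -127.4 212.9; 1.4 -114.4 212.7; 1.2 -101.7 210.0; 1.0 -89.7 204.9; 0.8 -79.1 197.4; 0.6 -70.1 188.0; 0.4 -63.2 177.0; 0.2 -58.6 164.8; 0.0 -56.5 152.0; 
col 319 [(120, np.int64(422)), (124, np.int64(426)), (128, np.int64(741)), (132, np.int64(675)), (136, np.int64(504)), (140, np.int64(510)), (144, np.int64(510)), (148, np.int64(510)), (152, np.int64(508)), (156, np.int64(514)), (160, np.int64(519)), (164, np.int64(512)), (168, np.int64(517)), (172, np.int64(513)), (176, np.int64(513)), (180, np.int64(515)), (184, np.int64(662)), (188, np.int64(765)), (192, np.int64(765)), (196, np.int64(765)), (200, np.int64(293)), (204, np.int64(316)), (208, np.int64(320)), (212, np.int64(310))]
row 194 [(270, np.int64(320)), (274, np.int64(315)), (278, np.int64(317)), (282, np.int64(318)), (286, np.int64(318)), (290, np.int64(392)), (294, np.int64(765)), (298, np.int64(765)), (302, np.int64(765)), (306, np.int64(765)), (310, np.int64(765)), (314, np.int64(765)), (318, np.int64(765)), (322, np.int64(765)), (326, np.int64(765)), (330, np.int64(765)), (334, np.int64(765)), (338, np.int64(765)), (342, np.int64(765)), (346, np.int64(730)), (350, np.int64(318)), (354, np.int64(313)), (358, np.int64(312)), (362, np.int64(309)), (366, np.int64(308))]
```

```bash
for r in 1; do
python3 -m creep '[[-1,0,0,0.02,0,0,0],[-1,0,0,0.02,0,0,0],[-1,0,0,0.013,0,0,0],[-1,0.012,0,0,0,0,0],[-1,0.01,0,0,0,0,0]]'
python3 -m creep '[[-1,0.006,0,0,0,0,0],[-1,0.006,0,0,0,0,0],[-1,0.006,0,0,0,0,0],[-1,0.006,0,0,0,0,0],[-1,0.006,0,0,0,0,0]]'
python3 -m creep '[[-1,0.006,0,0,0,0,0],[-1,0.006,0,0.001,0,0,0],[-1,0,0,0,0,0,0]]'
done |grep -E "tcp|t_force"
python3 arc.py|head -1
```

```text
tcp_pos: [604.7, -8.7, 211.9]
wrist_force: [-0.0, -1.0, 0.2]
tcp_pos: [601.2, 18.9, 213.4]
wrist_force: [0.3, -1.9, 0.2]
tcp_pos: [598.5, 32.4, 211.6]
wrist_force: [0.5, -0.4, -0.2]
crate xyz -93.5 0.1 211.6 clock 21.17 F [ 0.5 -0.4 -0.2]
```

```bash
for r in 1; do
python3 -m creep '[[-1,0.003,0,0.004,0,0,0],[-1,0.004,0,0.004,0,0,0],[-1,0.004,0,0.003,0,0,0],[-1,0.004,0,0.004,0,0,0],[-1,0.0045,0,0.0045,0,0,0]]'
python3 -m creep '[[-1,0.0045,0,0.005,0,0,0],[-1,0.0035,0,0.0055,0,0,0],[-1,0.0035,0,0.0055,0,0,0],[-1,0.002,0,0.006,0,0,0],[-1,0.002,0,0.006,0,0,0]]'
done |grep -E "tcp|t_force"
python3 arc.py|head -1
python3 -c "
from h import *
d=grab('wrist');s=grab('side');pickle.dump((d,s),open('d7.pkl','wb'))
a=cv2.resize(d['frame'],(400,300));e=cv2.resize(s['frame'][140:320,260:500],(400,300))
cv2.imwrite('pics/c7.png',np.hstack([a,e])[...,::-1])"
```

```text
tcp_pos: [595.5, 50.1, 191.7]
wrist_force: [0.7, -1.0, 2.3]
tcp_pos: [592.7, 65.3, 163.2]
wrist_force: [-0.2, 1.2, 1.5]
crate xyz -60.1 0.2 163.2 clock 22.0 F [-0.2  1.2  1.5]
```

View pics/c7.png

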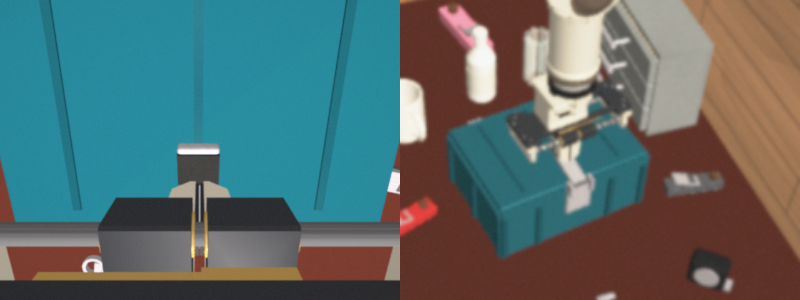

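The bar is nearly down, its tip showing at (198,150) ahead of the fingers. Pressing it the last 11 mm.

```bash
for r in 1; do
python3 -m creep '[[-1,0.001,0,0.004,0,0,0],[-1,0,0,0.003,0,0,0],[-1,0,0,0.002,0,0,0],[-1,0,0,0.001,0,0,0],[-1,0,0,0,0,0,0]]'
python3 -m creep '[[-1,0,0,0.001,0,0,0],[-1,0,0,0,0,0,0]]'
python3 -m creep '[[-1,0,0,0.0005,0,0,0],[-1,0,0,0,0,0,0]]'
done |grep -E "tcp|t_force"
```

```text
tcp_pos: [592.7, 65.5, 153.7]
wrist_force: [0.2, 0.3, 0.3]
tcp_pos: [592.9, 65.5, 153.0]
wrist_force: [-0.0, 1.6, 1.3]
tcp_pos: [592.9, 65.5, 152.5]
wrist_force: [-0.1, 0.2, 1.3]
```

```bash
for r in 1; do
python3 -m creep '[[-1,0,0,0.0005,0,0,0],[-1,0,0,0,0,0,0]]'
python3 -m creep '[[-1,0,0,0.0005,0,0,0],[-1,0,0,0,0,0,0]]'
python3 -m creep '[[-1,0,0,0.0005,0,0,0],[-1,0,0,0,0,0,0]]'
done |grep -E "tcp|t_force"
```

```text
tcp_pos: [592.9, 65.5, 152.3]
wrist_force: [-1.1, -0.1, 4.0]
tcp_pos: [592.9, 65.5, 152.2]
wrist_force: [-2.4, -0.5, 6.9]
tcp_pos: [593.0, 65.5, 152.2]
wrist_force: [-3.6, -1.6, 10.5]
```

It is seated: the force climbs to 10 N with the height fixed at the folded value. Backing off for a last look.

```bash
for r in 1; do
python3 -m creep '[[-1,0,0,-0.01,0,0,0],[-1,0,0,-0.03,0,0,0],[-1,0,0,-0.035,0,0,0],[-1,0,0,-0.035,0,0,0],[-1,0,0,-0.03,0,0,0]]'
python3 -m creep '[[-1,0,0,-0.02,0,0,0],[-1,0,0,0,0,0,0],[-1,0,0,0,0,0,0],[-1,0,0,0,0,0,0]]'
done |grep -E "tcp|t_force"
python3 -c "
from h import *
d=grab('wrist');s=grab('side');t=grab('top')
a=cv2.resize(d['frame'],(400,300));e=cv2.resize(s['frame'][140:320,260:500],(400,300));f=cv2.resize(s['frame'],(400,300));g=cv2.resize(t['frame'],(400,300))
cv2.imwrite('pics/c8.png',np.vstack([np.hstack([a,e]),np.hstack([f,g])])[...,::-1])"
```

```text
tcp_pos: [592.5, 66.1, 293.5]
wrist_force: [-0.3, -0.7, -0.4]
tcp_pos: [591.5, 66.0, 310.1]
wrist_force: [-1.6, -0.0, -0.1]
```

View pics/c8.png

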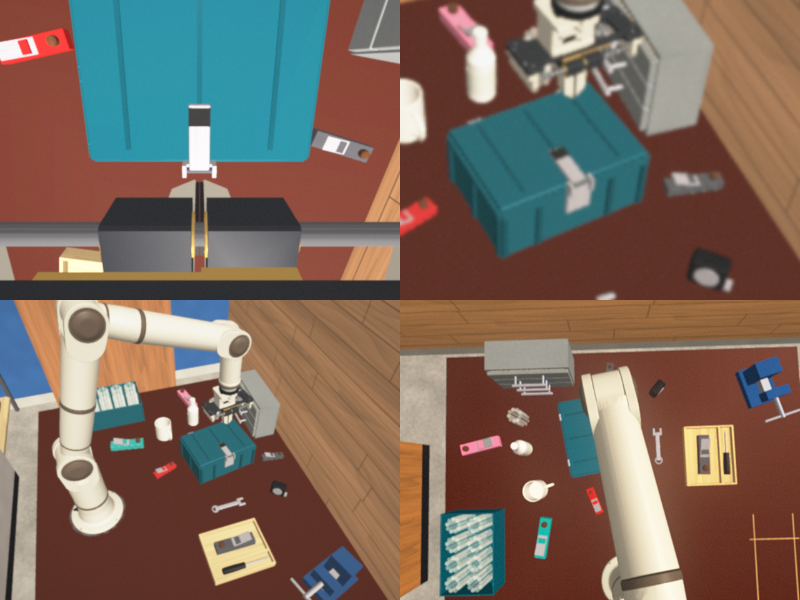

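The last pictures show the lid shut and the clamp bar flat on it at (200,140) in the wrist view. The plane is in the wide bay, the other things are where they were, and the arm is clear of everything.

```bash
python3 -c "
from bench import arm
print(arm.job_done())"
```

```text
the job is handed in; nothing more can be done
None
```

The job is handed in at about 24 s of the 72 s allowed: the plane is sole down in the tray's wide bay, the lid is fully shut without slamming, and the clamp bar lies flat on it.

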